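# Hold the board tester at its third step

### The job

One bay of the two-bay board tester holds an assembled circuit board, the other only a bare blank board. Grip the selector knob of the bay with the assembled board (the knob in line with it, on the robot's side), turn it clockwise three clicks from rest to the third stop without going past it, and finish while still holding it there, because it springs back when let go. Do not turn the other bay's selector, and leave the boards and the other things on the bench where they are.

Things in the scene. Friction and masses are not known exactly. Their poses are not given: they have to be found in the camera images.
- board_center (a point): The assembled circuit board, 80 x 100 x 3 mm green laminate with parts standing on it up to 15 mm high (a long black connector, a black chip, a metal socket, two small cans). It lies in one of the two nests. The point is the centre of the laminate, 1.5 mm above the deck.
- blank_center (a point): The bare blank board, the same 80 x 100 x 3 mm green laminate with nothing standing on it, in the other nest. The point is its centre.
- nest_left (a point): Centre of the left bay's nest, on the tester's deck 55 mm above the bench; 130 mm from that bay's selector axis along the tester's +x, the same y. Black rails 8 mm high surround it, 84 mm (x) by 104 mm (y) inside. x, y axes are the tester's.
- nest_right (a point): Centre of the right bay's nest, on the tester's deck 55 mm above the bench; 130 mm from that bay's selector axis along the tester's +x, the same y. Black rails 8 mm high surround it, 84 mm (x) by 104 mm (y) inside. x, y axes are the tester's.
- tester: The board tester: a grey box with an aluminium deck, 260 (x) x 360 (y) x 55 mm, fixed to the bench. Origin at the centre of its underside; -x is its front edge towards the robot, +y is its left side. Selector axes at x = -70, y = +90 (left) and -90 mm (right); nests at x = +60, y = +90 and -90 mm.
- sel_left_grip (a point): Point on the left selector's vertical axis, 81 mm above the bench. Black bar grip 44 mm long (x), 14 mm thick (y), from 63 to 95 mm above the bench, on a 48 mm disc (top at 65 mm); white pointer line on its -x end; dial with six white ticks, one per stop, the first for rest. Axes turn with it; at rest they are the tester's. The selectors are 180 mm apart.
- sel_right_grip (a point): Point on the right selector's vertical axis, 81 mm above the bench. Black bar grip 44 mm long (x), 14 mm thick (y), from 63 to 95 mm above the bench, on a 48 mm disc (top at 65 mm); white pointer line on its -x end; dial with six white ticks, one per stop, the first for rest. Axes turn with it; at rest they are the tester's. The selectors are 180 mm apart.
- sel_left (a joint): Left (+y) bay's selector, rad: 0 at rest, growing clockwise seen from above. Stops (clicks) every 0.393 (22.5 deg): first 0.393, second 0.785, third 1.178; end 2.04. A spring returns it to 0 when let go (0.07 N m at rest, 0.09 at the third stop). Each click adds a 0.04 N m ripple: stiffest a quarter click past a stop, giving way half-way to the next. At most 0.14 N m.
- sel_right (a joint): Right (-y) bay's selector, rad: 0 at rest, growing clockwise seen from above. Stops (clicks) every 0.393 (22.5 deg): first 0.393, second 0.785, third 1.178; end 2.04. A spring returns it to 0 when let go (0.07 N m at rest, 0.09 at the third stop). Each click adds a 0.04 N m ripple: stiffest a quarter click past a stop, giving way half-way to the next. At most 0.14 N m.
- flask_center (a point): Bystander: white plastic bottle, 64 mm across, 130 mm tall, standing on the bench; the point is its centre.
- tray_center (a point): Bystander: open blue plastic parts tray, 160 x 110 x 60 mm; the point is half-way up its centre.
- driver: Bystander: screwdriver 170 mm long lying on the bench.
There are look-alikes about, which are no part of the job. Of the things that look like the part that bears blank_center, the smallest one is meant.

How it is judged:
By the outcome, as a careful person would: the job done as asked, in the order asked, and still so for the second after the job is handed in, while the arm keeps its last pose, push and grip.
It also fails if it takes over 35 s, if anything falls off the work surface, if the arm or the gripper's body presses on something with over 40 N, if the wrist force passes 120 N, or if a joint passes its speed limit or range.

### The arm

A 7-joint arm with a two-finger parallel gripper is mounted at the origin on the work surface. World frame = base frame: x ahead of the robot, y to its left, z up, the work surface at z = 0. Lengths are in m, angles in rad, forces in N, time in s.
With the tool pointing down it reaches from about 0.4 to 0.9 m from the base axis. Payload 5.5 kg.
Tool frame: the origin (TCP) lies where the fingers leave the gripper's body, on its centre line; the fingertips stand 66 mm ahead of it and the grasp point (between the pads) lies 47 mm ahead of it; z points along the fingers, y is the line along which they close (so a half turn about z gives the same grasp; the last joint's range is limited). The gripper opens to 92 mm and grips with 3 to 60 N. Pads are 19 mm wide; open, the fingers measure 130 mm over their backs; the gripper's body (75 mm by 190 mm) begins 47 mm behind the grasp point.
Start: joints at [1.506, 0.501, -0.427, 1.55, 0.221, 1.138, -0.21], TCP at [0.209, -0.615, 0.292] pointing down, gripper open.
Joint ranges: [-2.88, 2.88], [-0.31, 2.03], [-1.54, 1.56], [0.2, 2.42], [-1.41, 4.55], [0.19, 2.02], [-2.57, 2.57]. Speed limits (rad/s): [2.57, 2.57, 3.14, 3.14, 3.14, 3.14, 3.14].

### API

Orientations are given as a 3x3 rotation matrix whose columns are the frame's x, y, z axes.
In Python, from rig import ctrl, grab_frame, camera_info, job gives the robot as it stands.
- The arm moves only by the tool send_rows, never from a script. Its argument "increments" is a list of rows, each a list of 7 numbers: the shift along the tool's x, y, z each as a share of 40 mm, from -1 to 1, then the turn, a rotation vector about the tool's x, y, z each as a share of 0.15 rad, from -1 to 1, then the opening, from 0 (shut) to 1 (fully open). A call has 1 to 12 rows; each row shifts and turns the commanded pose from where the row before left it, along the tool's axes as they then stand; what a row does not reach is not made up. A row lasts 1/8 s, in which the tool goes at most 62.5 mm and 10.7 degrees, less where a joint would pass 70% of its speed; a pose out of reach is approached as far as the arm can. A call with a number of a shift or a turn outside -1 to 1 is refused whole. A call with a gripper value outside its range is refused whole. The fingers move at their own pace and stop on an object; "newtons" is the grip in N (left out, the last holds). Time passes only in rows, so rows that do not move let the fingers close. It gives the time, the measured TCP pose, the force, the opening and the grip force at its end, in the units of the state.
- ctrl.sense(): the state, without advancing time (a new reading comes with each control period).
- grab_frame(name): name is "side" or "top" or "wrist"; returns the picture (480x640x3 uint8, red, green, blue); there is no depth.
- camera_info(name): a dict with "intrinsics" (3x3 intrinsics, pixels), "rvec" (rotation vector, rad) and "tvec" (3), from world to camera coordinates, as OpenCV has them; the wrist camera has in their place "T_tool_cam" (4x4, takes a point from camera to tool coordinates, whose origin is the TCP and whose axes are the flange's). Camera axes: x right, y down, z forward; pixel columns grow to the right and rows downward; lengths in m; the calibration is good to about 2 mm. The wrist camera is an equidistant fisheye: a pixel r from the principal point sees the ray r / f radians off the axis. A picture is of the moment at which its call begins: read the wrist's pose just before it. camera_info takes no time and is no camera call.
- job.job_done(): hands the job in; it is judged then, once.
The state is a dict: "clock": time; "joint_positions": joint angles; "qd": joint speeds; "joint_efforts": joint torques, N m; "eef_pos": TCP position; "orientation": TCP orientation; "force": force on the tool from outside, world axes, zero at the start; "torque": the same for the moment, N m; "opening": opening from 0.0 (shut) to 1.0 (fully open); "grip_force": force on a finger pad.
Only numpy, scipy, OpenCV 4.12 (cv2) and the standard library are available. Lean on these libraries where they do the work, as an engineer would, in place of code of your own. Each camera call takes 0.05 s, during which the arm holds its last target. There are 200 camera calls.

## Working session

There is one attempt and no reset: what is moved stays moved. The work goes in short steps, Python scripts to look and compute and a tool call to move; the robot and the scene stay as the last step left them, time stands still between calls to the robot, and variables do not carry over. Pictures are saved under pics/ and viewed, at most 10 in all, crops included, and the job is handed in when it is done.

Besides the shell and the picture viewer there is one more tool, called after "Call:" in YAML: its name, and indented under it one key for each argument. send_rows: Moves the arm, as the interface text tells. Its arguments: {"type":"object","properties":{"increments":{"type":"array","items":{"type":"array","items":{"type":"number"}}},"newtons":{"type":"number"}},"required":["increments"]}

```bash
mkdir -p pics; ls; python3 - <<'E'
from rig import ctrl, grab_frame, camera_info, job
import cv2
for n in ("top","side"):
    cv2.imwrite(f"pics/{n}0.png",cv2.cvtColor(grab_frame(n),cv2.COLOR_RGB2BGR)); print(n,camera_info(n))
print(camera_info("wrist")); print(ctrl.sense())
E
```

```text
pics
top {'intrinsics': array([[453.17232568,   0.        , 317.97065915],
       [  0.        , 453.17232568, 242.46705339],
       [  0.        ,   0.        ,   1.        ]]), 'rvec': array([ 2.20245813, -2.15618043,  0.10400319]), 'tvec': array([-0.02487319,  0.51080102,  1.19017687])}
side {'intrinsics': array([[487.16240052,   0.        , 317.24841903],
       [  0.        , 487.16240052, 234.20275974],
       [  0.        ,   0.        ,   1.        ]]), 'rvec': array([ 0.89342692, -2.34124196,  1.25257132]), 'tvec': array([0.35537591, 0.27976826, 1.14607684])}
{'intrinsics': array([[371.64829954,   0.        , 321.71900339],
       [  0.        , 371.64829954, 229.16563537],
       [  0.        ,   0.        ,   1.        ]]), 'T_tool_cam': array([[ 1.67470257e-04, -9.69050169e-01, -2.46863814e-01,
         6.73301107e-02],
       [ 9.99999985e-01,  1.72733415e-04,  3.35851329e-07,
         7.73942099e-04],
       [ 4.23161728e-05, -2.46863811e-01,  9.69050183e-01,
        -9.29563202e-02],
       [ 0.00000000e+00,  0.00000000e+00,  0.00000000e+00,
         1.00000000e+00]])}
{'clock': 0.1, 'joint_positions': array([ 1.50619198,  0.50176744, -0.42679123,  1.55135568,  0.22080449,
        1.13831591, -0.21031191]), 'qd': array([-0.00036078, -0.00262078, -0.00106602, -0.0037533 ,  0.00091191,
        0.00077856,  0.00057354]), 'joint_efforts': array([-1.15682304e-02, -5.67879510e+01, -5.83885700e+00, -2.79917800e+01,
       -6.91131502e-02,  2.40786391e-02,  2.02143821e-05]), 'eef_pos': array([ 0.20905591, -0.61490577,  0.29126792]), 'orientation': array([[ 9.46743168e-01,  3.21989273e-01, -5.31138357e-04],
       [ 3.21989707e-01, -9.46741620e-01,  1.71259675e-03],
       [ 4.85869943e-05, -1.79241036e-03, -9.99998392e-01]]), 'force': array([-0.29637716,  0.48509191, -0.01230368]), 'torque': array([-0.02588098, -0.0104554 ,  0.01612419]), 'grip_force': 0.0, 'opening': 1.001485195025375}
```

View pics/top0.png

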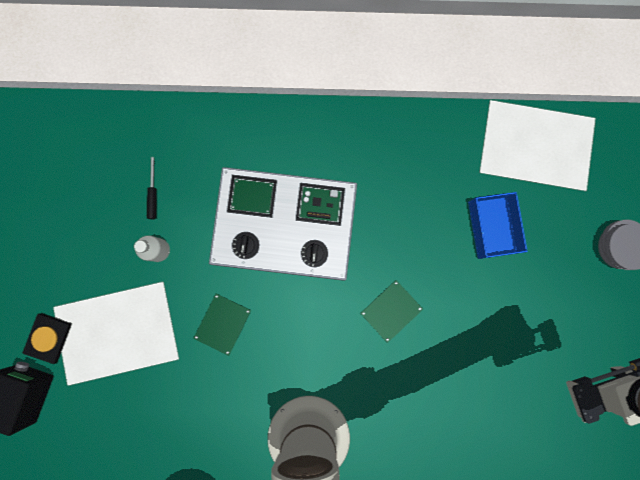

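View pics/side0.png

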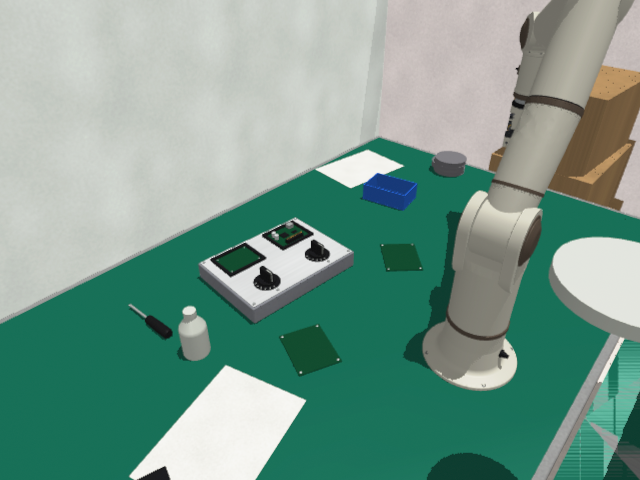

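Top view: the tester is centred near (283,224). The assembled board with its parts is at (320,203), in the right bay, and its knob is at (314,253). The bare blank is in the left bay at (252,196), and its knob is at (245,245). Two look-alike bare boards lie on the bench at (222,324) and (391,311). The right knob is the one to turn; next I'll measure it and confirm with a crop.

```bash
cat > h.py <<'E'
import numpy as np, cv2
from rig import ctrl, grab_frame, camera_info
def ray(name,uv,z):
    c=camera_info(name); R=cv2.Rodrigues(c['rvec'])[0]; K=c['intrinsics']
    d=R.T@np.linalg.inv(K)@np.array([*uv,1.]); o=-R.T@c['tvec']
    return o+d*(z-o[2])/d[2]
E
python3 - <<'E'
from h import *
b=cv2.imread("pics/top0.png")
cv2.imwrite("pics/crop0.png",cv2.resize(b[155:290,200:370],None,fx=4,fy=4,interpolation=cv2.INTER_CUBIC))
hsv=cv2.cvtColor(b,cv2.COLOR_BGR2HSV)
m=((hsv[...,1]<50)&(hsv[...,2]>120)).astype(np.uint8); m[:150]=0;m[290:]=0;m[:,:200]=0;m[:,370:]=0
c=max(cv2.findContours(m,0,2)[0],key=cv2.contourArea)
box=cv2.boxPoints(cv2.minAreaRect(c)); w=np.array([ray("top",p,.055) for p in box])
print(box,w); ctr=w.mean(0); print(ctr)
print([np.linalg.norm(w[i]-w[i-1]) for i in range(4)])
e=w-np.roll(w,1,0); ex=[v if v[0]>0 else -v for v in e if abs(v[0])>abs(v[1])]; ex=sum(ex); yaw=np.arctan2(ex[1],ex[0]); print('yaw',yaw)
R=np.array([[np.cos(yaw),-np.sin(yaw)],[np.sin(yaw),np.cos(yaw)]])
print('right',ctr[:2]+R@[-.07,-.09],'left',ctr[:2]+R@[-.07,.09])
# dark disc blobs of the dials
d=((hsv[...,2]<70)).astype(np.uint8)
for u,v in((314,253),(245,245)):
    mm=np.zeros_like(d); mm[v-18:v+18,u-18:u+18]=d[v-18:v+18,u-18:u+18]
    mm=cv2.morphologyEx(mm,cv2.MORPH_CLOSE,np.ones((5,5)))
    k=max(cv2.findContours(mm,0,2)[0],key=cv2.contourArea); (q,r)=cv2.minEnclosingCircle(k)
    print(q,r,ray("top",q,.058)); 
E
```

```text
[[208.56996 263.6553 ]
 [219.97609 166.70306]
 [356.90442 182.81226]
 [345.4983  279.7645 ]] [[ 0.4471705   0.26821755  0.055     ]
 [ 0.70347416  0.24895837  0.055     ]
 [ 0.66847351 -0.11319005  0.055     ]
 [ 0.41303139 -0.08705533  0.055     ]]
[0.55803739 0.07923264 0.055     ]
[np.float64(0.35690937567387265), np.float64(0.2570262222945597), np.float64(0.363835842908494), np.float64(0.2567755802903731)]
yaw -0.08847244012870308
right [ 0.48035903 -0.00423037] left [0.49626331 0.17506563]
(314.2547302246094, 253.00942993164062) 13.012030601501465 [ 0.48043796 -0.00475115  0.058     ]
(245.1896514892578, 244.87356567382812) 13.1903657913208 [0.49774084 0.17478846 0.058     ]
```

View pics/crop0.png

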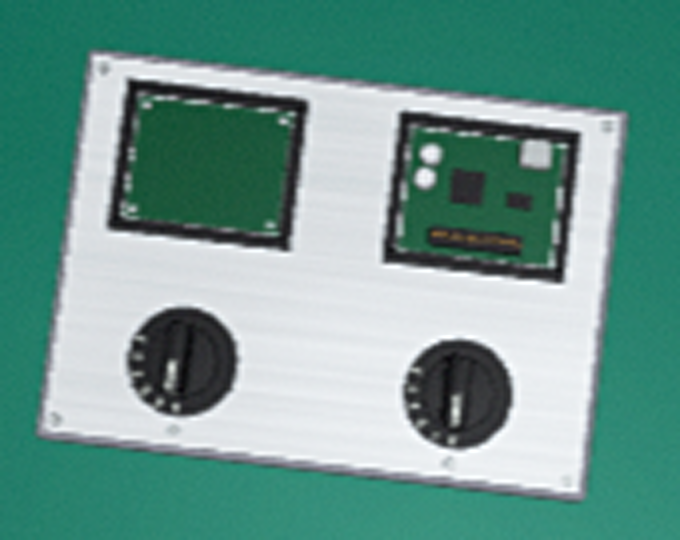

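The crop confirms it: the right bay at crop (483,197) has the can, chip and connector parts, and the left nest is bare. Both pointers sit at the first tick, so both knobs are at rest. I'll translate first, keeping the tool's axes fixed.

Call:
send_rows:
  increments:
    - [0.67,-0.72,0,0,0,0,1]
    - [0.67,-0.72,0,0,0,0,1]
    - [0.67,-0.72,0,0,0,0,1]
    - [0.67,-0.72,0,0,0,0,1]
    - [0.67,-0.72,0,0,0,0,1]
    - [0.67,-0.72,0,0,0,0,1]
    - [0.67,-0.72,0,0,0,0,1]
    - [0.67,-0.72,0,0,0,0,1]
    - [0.67,-0.72,0,0,0,0,1]
    - [0.67,-0.72,0,0,0,0,1]
    - [0.67,-0.72,0,0,0,0,1]
    - [0.67,-0.72,0,0,0,0,1]

```text
clock: 1.6
eef_pos: [0.4026, -0.1834, 0.2921]
orientation: [[0.947, 0.322, -0.0], [0.322, -0.947, -0.0], [-0.0, 0.0, -1.0]]
force: [0.2, -0.0, 0.0]
opening: 0.997
grip_force: 0.0
```

Call:
send_rows:
  increments:
    - [0.67,-0.72,0,0,0,0,1]
    - [0.67,-0.72,0,0,0,0,1]
    - [0.67,-0.72,0,0,0,0,1]
    - [0.67,-0.72,0,0,0,0,1]
    - [0.67,-0.72,0,0,0,0,1]
    - [0,0,0,0,0,0,1]

```text
clock: 2.35
eef_pos: [0.4836, -0.0016, 0.2923]
orientation: [[0.945, 0.327, 0.001], [0.327, -0.945, 0.002], [0.001, -0.002, -1.0]]
force: [-0.5, 0.2, 0.1]
opening: 1.001
grip_force: 0.0
```

```bash
python3 -c "
from h import *
s=ctrl.sense();print(s['joint_positions'].round(2),s['eef_pos'],s['orientation'].round(3))"
```

```text
[ 0.68  0.26 -0.84  1.95  0.22  1.03 -1.49] [ 0.48357221 -0.00164711  0.29229291] [[ 0.945  0.327  0.001]
 [ 0.327 -0.945  0.002]
 [ 0.001 -0.002 -1.   ]]
```

Joint 7 is at -1.49, so turning directly clockwise leaves plenty of range. I'll align with the bar at yaw -0.094 and look with the wrist camera.

Call:
send_rows:
  increments:
    - [0,0,0.5,0,0,0.95,1]
    - [0,0,0.5,0,0,0.95,1]
    - [0,0,0.5,0,0,0.95,1]
    - [0,0,0,0,0,0,1]
    - [0,0,0,0,0,0,1]

```text
clock: 2.98
eef_pos: [0.4831, -0.0055, 0.2327]
orientation: [[0.995, -0.097, 0.0], [-0.097, -0.995, -0.0], [0.0, 0.0, -1.0]]
force: [1.0, -0.0, -0.1]
opening: 1.001
grip_force: 0.0
```

```bash
python3 - <<'E'
from h import *
s=ctrl.sense(); f=grab_frame("wrist"); cv2.imwrite("pics/w1.png",f[...,::-1])
R=s['orientation'];print(s['joint_positions'].round(2),s['eef_pos'],'yaw',np.arctan2(R[1,0],R[0,0]))
E
```

```text
[ 0.57  0.33 -0.72  2.01  0.27  0.9  -1.96] [ 0.48313156 -0.00549966  0.23273179] yaw -0.09737840773097454
```

View pics/w1.png

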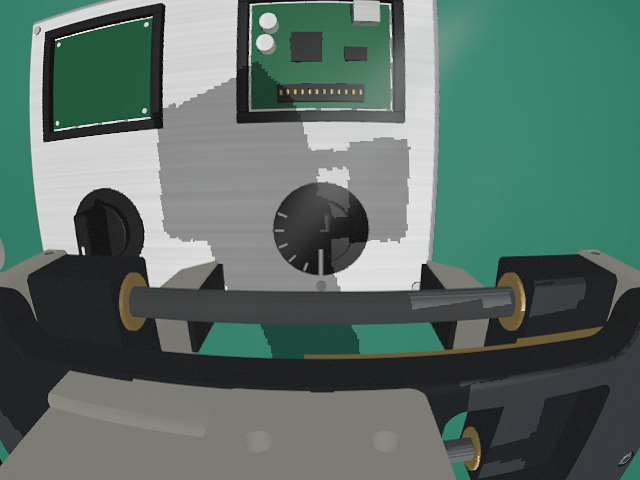

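The wrist view shows the right knob centred at (321,229) with its pointer vertical at column 320, so position and yaw agree. But a clockwise turn lowers joint 7, which would pass its range at the end. I'll use the half-turned grasp instead and turn anticlockwise by π above the knob.

Call:
send_rows:
  increments:
    - [0,0,0,0,0,-1,1]
    - [0,0,0,0,0,-1,1]
    - [0,0,0,0,0,-1,1]
    - [0,0,0,0,0,-1,1]
    - [0,0,0,0,0,-1,1]
    - [0,0,0,0,0,-1,1]
    - [0,0,0,0,0,-1,1]
    - [0,0,0,0,0,-1,1]
    - [0,0,0,0,0,-1,1]
    - [0,0,0,0,0,-1,1]
    - [0,0,0,0,0,-1,1]
    - [0,0,0,0,0,-1,1]

```text
clock: 4.53
eef_pos: [0.4835, -0.0056, 0.2332]
orientation: [[-0.135, 0.991, 0.002], [0.991, 0.135, -0.001], [-0.001, 0.002, -1.0]]
force: [0.6, 0.0, -0.7]
opening: 0.996
grip_force: 0.0
```

Call:
send_rows:
  increments:
    - [0,0,0,0,0,-1,1]
    - [0,0,0,0,0,-1,1]
    - [0,0,0,0,0,-1,1]
    - [0,0,0,0,0,-1,1]
    - [0,0,0,0,0,-1,1]
    - [0,0,0,0,0,-1,1]
    - [0,0,0,0,0,-1,1]
    - [0,0,0,0,0,-1,1]
    - [0,0,0,0,0,-0.95,1]
    - [0,0,0,0,0,0,1]
    - [0,0,0,0,0,0,1]

```text
clock: 5.9
eef_pos: [0.4832, -0.0054, 0.2326]
orientation: [[-0.995, 0.101, 0.001], [0.101, 0.995, -0.0], [-0.001, -0.0, -1.0]]
force: [0.1, -0.7, 0.1]
opening: 0.997
grip_force: 0.0
```

```bash
python3 - <<'E'
from h import *
s=ctrl.sense(); f=grab_frame("wrist"); cv2.imwrite("pics/w2.png",f[...,::-1])
R=s['orientation'];print(s['joint_positions'].round(2),s['eef_pos'],'yaw',np.arctan2(R[1,0],R[0,0])-np.pi)
E
```

```text
[ 1.01  0.7  -1.41  2.    0.78  1.14  0.73] [ 0.48324013 -0.00544332  0.23259722] yaw -0.1014966168556577
```

View pics/w2.png

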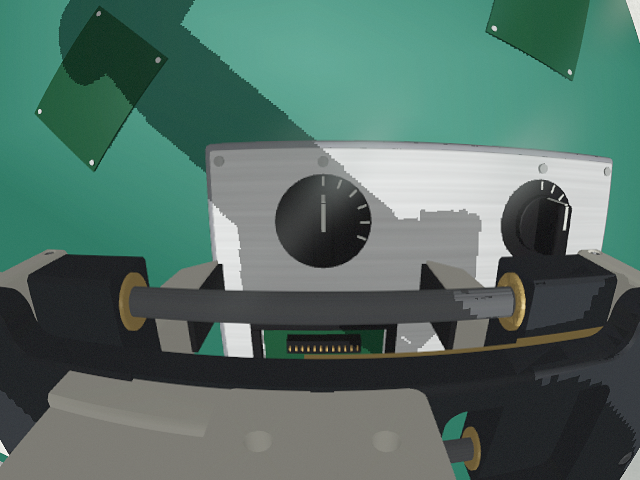

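The half-turned view shows the right knob at (323,221) with its pointer vertical. Averaging the two wrist views puts the axis at (0.480, -0.005), which agrees with the top camera. I'll centre, descend and grip.

Call:
send_rows:
  increments:
    - [0.07,0.01,0.62,0,0,-0.03,1]
    - [0,0,0.62,0,0,0,1]
    - [0,0,0.62,0,0,0,1]
    - [0,0,0.6,0,0,0,1]
    - [0,0,0,0,0,0,1]
    - [0,0,0,0,0,0,1]
  newtons: 35

```text
clock: 6.7
eef_pos: [0.4808, -0.0043, 0.1347]
orientation: [[-0.996, 0.094, 0.001], [0.094, 0.996, -0.0], [-0.001, 0.0, -1.0]]
force: [0.2, -0.1, 0.3]
opening: 1.003
grip_force: 0.0
```

Call:
send_rows:
  increments:
    - [0,0,0,0,0,0,0]
    - [0,0,0,0,0,0,0]
    - [0,0,0,0,0,0,0]
    - [0,0,0,0,0,0,0]
    - [0,0,0,0,0,0,0]
    - [0,0,0,0,0,0,0]
  newtons: 35

```text
clock: 7.45
eef_pos: [0.4802, -0.0045, 0.1338]
orientation: [[-0.996, 0.094, 0.0], [0.094, 0.996, 0.0], [-0.0, 0.0, -1.0]]
force: [-0.2, -0.3, -0.1]
opening: 0.396
grip_force: 0.0
```

```bash
python3 - <<'E'
from h import *
s=ctrl.sense();R=s['orientation'];print(s['joint_positions'].round(2),s['eef_pos'],'yaw',np.arctan2(R[1,0],R[0,0])-np.pi,s['force'],s['torque'],s['opening'],s['grip_force'])
E
```

```text
[ 0.89  0.81 -1.23  2.07  0.94  0.99  0.63] [ 0.48024762 -0.00445615  0.13382055] yaw -0.0942821250521595 [-0.20403346 -0.27590011 -0.05986779] [ 0.04768296 -0.15190696 -0.00934357] 0.3955314218489089 0.0
```

Call:
send_rows:
  increments:
    - [0,0,0,0,0,0,0]
    - [0,0,0,0,0,0,0]
    - [0,0,0,0,0,0,0]
    - [0,0,0,0,0,0,0]
    - [0,0,0,0,0,0,0]
  newtons: 35

```text
clock: 8.07
eef_pos: [0.4802, -0.0043, 0.1338]
orientation: [[-0.996, 0.094, 0.0], [0.094, 0.996, 0.0], [-0.0, 0.0, -1.0]]
force: [1.4, 1.4, -0.9]
opening: 0.149
grip_force: 35.0
```

Gripped at 13.7 mm with 35 N. Next I'll turn clockwise most of the way.

Call:
send_rows:
  increments:
    - [0,0,0,0,0,0.7,0]
    - [0,0,0,0,0,0.7,0]
    - [0,0,0,0,0,0.7,0]
    - [0,0,0,0,0,0.7,0]
    - [0,0,0,0,0,0.7,0]
    - [0,0,0,0,0,0.7,0]
    - [0,0,0,0,0,0.7,0]
    - [0,0,0,0,0,0.7,0]
    - [0,0,0,0,0,0.7,0]
    - [0,0,0,0,0,0.7,0]
    - [0,0,0,0,0,0.3,0]
    - [0,0,0,0,0,0,0]

```text
clock: 9.57
eef_pos: [0.4804, -0.0042, 0.1338]
orientation: [[-0.373, 0.928, 0.0], [0.928, 0.373, 0.0], [0.0, 0.001, -1.0]]
force: [1.4, 1.3, -2.8]
opening: 0.155
grip_force: 35.0
```

```bash
python3 - <<'E'
from h import *
s=ctrl.sense();R=s['orientation'];print(s['joint_positions'].round(2),s['eef_pos'],'turned',-.0943-np.arctan2(-R[1,0],-R[0,0]),s['force'],s['torque'],s['opening'],s['grip_force'])
E
```

```text
[ 0.77  0.65 -1.02  2.07  0.76  0.85 -0.32] [ 0.4803568  -0.00418815  0.13384166] turned 1.0939121282139228 [ 1.37478715  1.25385365 -2.78255194] [ 0.30528005 -0.38250128  0.04703123] 0.15527872538087312 35.00084638595581
```

Call:
send_rows:
  increments:
    - [0,0,0,0,0,0.3,0]
    - [0,0,0,0,0,0.26,0]
    - [0,0,0,0,0,0,0]
    - [0,0,0,0,0,0,0]

```text
clock: 10.07
eef_pos: [0.4804, -0.0042, 0.1338]
orientation: [[-0.294, 0.956, 0.0], [0.956, 0.294, 0.0], [0.0, 0.0, -1.0]]
force: [1.2, 2.0, -2.9]
opening: 0.151
grip_force: 35.0
```

```bash
python3 - <<'E'
from h import *
s=ctrl.sense();R=s['orientation'];print(s['eef_pos'],'turned',-.0943-np.arctan2(-R[1,0],-R[0,0]),s['force'],s['torque'],s['opening'])
f=grab_frame("wrist"); t=grab_frame("top"); sd=grab_frame("side")
cv2.imwrite("pics/w3.png",f[...,::-1])
a=cv2.resize(t[155:290,200:370],(510,405),interpolation=cv2.INTER_CUBIC); b=cv2.resize(sd[225:295,250:340],(290,226),interpolation=cv2.INTER_CUBIC)
c=np.zeros((405,800,3),np.uint8); c[:,:510]=a; c[:226,510:]=b; cv2.imwrite("pics/c3.png",c[...,::-1])
print([ctrl.sense()['torque'][2]])
E
```

```text
[ 0.48037521 -0.00422719  0.13384831] turned 1.1779180451482967 [ 1.22223032  1.95704774 -2.94422514] [ 0.47820609 -0.44745362  0.10090126] 0.15068352764001458
[np.float64(0.07120655582482718)]
```

View pics/w3.png

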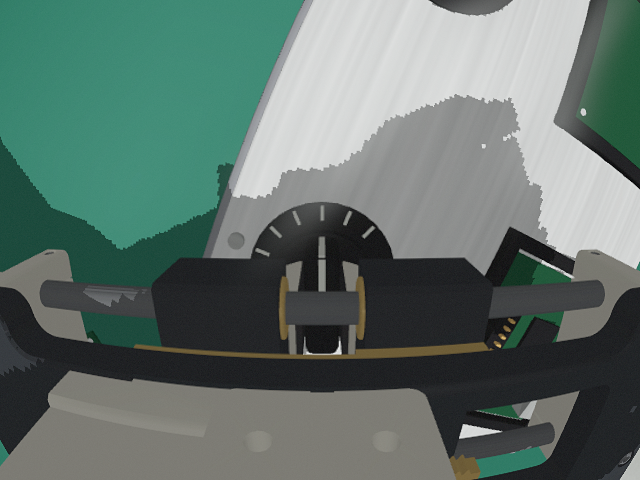

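View pics/c3.png

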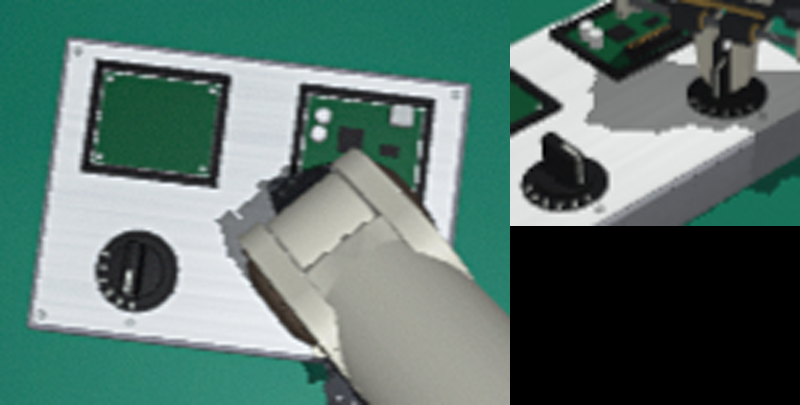

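The pointer in the wrist view is at (322,245), in line with the tick at (322,213). I'll enlarge that to count the ticks.

```bash
python3 -c "
import cv2;b=cv2.imread('pics/w3.png');cv2.imwrite('pics/w3c.png',cv2.resize(b[195:275,240:400],None,fx=5,fy=5,interpolation=cv2.INTER_CUBIC))"
```

```text
(no output)
```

View pics/w3c.png

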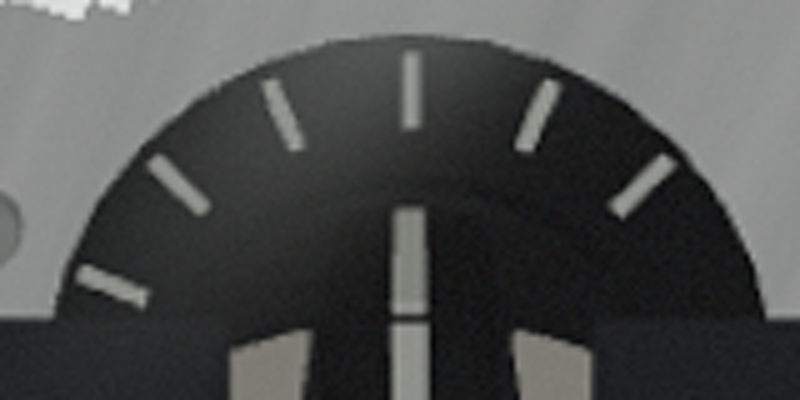

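All six ticks are visible, with three to the left of the pointer, counting the rest tick. The pointer at crop (410,260) lines up with the fourth tick at (411,90), which is the third stop. The other knob is still at rest and the boards are in place.

```bash
python3 -c "
from rig import job; print(job.job_done())"
```

```text
the job is handed in; nothing more can be done
None
```

I turned the right bay's selector (the bay with the assembled board) clockwise to the third stop and handed the job in with the gripper still holding it there; the other selector stayed at rest.

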